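# Sort look-alike grinder hubs by weight

## Task

Three steel wheel hubs on the bench look alike but are not: lift each one to feel its weight, then stand the heaviest (solid) in the rectangular steel tray, the middle one (cored) in the square wooden crate and the lightest (empty shell) in the round pan. Set each hub down gently and upright, never dropping it, let go, and leave the wrench and oil bottle where they are.

Things in the scene. Friction and masses are not known exactly. Their poses are not given: they have to be found in the camera images.
- hub_a: one of three outwardly identical plain steel flanged hubs, standing upright on the bench. Flange at the bottom 60 mm across and 10 mm thick, then a round barrel 44 mm across up to 70 mm height, with a flat closed top. Origin at the centre of the underside, z up. One hub (which one is unknown) weighs about 0.85 kg (solid), one about 0.50 kg (cored), one about 0.18 kg (empty shell); each can be some 6 % off. Only its weight tells; the core inside can shift by a few mm, unseen
- hub_b: one of three outwardly identical plain steel flanged hubs, standing upright on the bench. Flange at the bottom 60 mm across and 10 mm thick, then a round barrel 44 mm across up to 70 mm height, with a flat closed top. Origin at the centre of the underside, z up. One hub (which one is unknown) weighs about 0.85 kg (solid), one about 0.50 kg (cored), one about 0.18 kg (empty shell); each can be some 6 % off. Only its weight tells; the core inside can shift by a few mm, unseen
- hub_c: one of three outwardly identical plain steel flanged hubs, standing upright on the bench. Flange at the bottom 60 mm across and 10 mm thick, then a round barrel 44 mm across up to 70 mm height, with a flat closed top. Origin at the centre of the underside, z up. One hub (which one is unknown) weighs about 0.85 kg (solid), one about 0.50 kg (cored), one about 0.18 kg (empty shell); each can be some 6 % off. Only its weight tells; the core inside can shift by a few mm, unseen
- tray: rectangular dark steel tray, fixed to the bench, outside 155 mm (its x) by 125 mm (its y), walls 3 mm thick and 28 mm high, floor 3 mm thick; open top. Origin at the centre of the underside, on the bench
- crate: square light wooden crate, fixed to the bench, outside 140 by 140 mm, walls 7 mm thick and 28 mm high, floor 7 mm thick; open top. Origin at the centre of the underside, on the bench
- pan: round aluminium pan, fixed to the bench, outside 150 mm across at the rim, 28 mm high, walls and floor 4 mm thick; open top. Origin at the centre of the underside, on the bench
- wrench: bystander: steel wrench lying flat on the bench, beyond the hubs between two of the containers (on the robot's right). Origin under its middle
- oil_bottle: bystander: grey plastic bottle, 52 mm across and 120 mm high, standing beyond the hubs between two of the containers (on the robot's left). Origin at the centre of its underside

How it is judged:
On the way:
1. a hub is lifted clear of the bench (height (world z) of any of hub_a, hub_b, hub_c above 0.015 m), for 0.3 s.
At the end, for the whole second after the job is handed in: The about 0.85 kg hub stands in the rectangular tray, the 0.50 kg hub in the wooden crate and the 0.18 kg hub in the round pan: each carried wholly by its container's floor (centre within 65 mm of the container's centre), upright within 0.12 rad, at rest and released (((contact force between hub_a and pan between 0.9 and 3.3 N and horizontal distance between hub_a and pan below 0.065 m) or (contact force between hub_a and crate between 3.3 and 6.7 N and horizontal distance between hub_a and crate below 0.065 m) or (contact force between hub_a and tray between 6.7 and 12 N and horizontal distance between hub_a and tray below 0.065 m)) and angle between each of hub_a, hub_b, hub_c's own z axis and vertical below 0.12 rad and linear speed of each of hub_a, hub_b, hub_c below 0.02 m/s and ((contact force between hub_b and pan between 0.9 and 3.3 N and horizontal distance between hub_b and pan below 0.065 m) or (contact force between hub_b and crate between 3.3 and 6.7 N and horizontal distance between hub_b and crate below 0.065 m) or (contact force between hub_b and tray between 6.7 and 12 N and horizontal distance between hub_b and tray below 0.065 m)) and ((contact force between hub_c and pan between 0.9 and 3.3 N and horizontal distance between hub_c and pan below 0.065 m) or (contact force between hub_c and crate between 3.3 and 6.7 N and horizontal distance between hub_c and crate below 0.065 m) or (contact force between hub_c and tray between 6.7 and 12 N and horizontal distance between hub_c and tray below 0.065 m))); the robot touches nothing.
It fails at once if the wrench is moved more than 30 mm (distance of wrench from where it was at the start of the episode above 0.03 m).
It fails at once if the oil bottle is moved more than 30 mm (distance of oil_bottle from where it was at the start of the episode above 0.03 m).
It fails at once if a hub is dropped or knocked flying (faster than 0.4 m/s while the fingers do not hold it, as after a fall of 8 mm) ((linear speed of hub_a above 0.4 m/s and contact force between hub_a and the fingers below 0.5 N) or (linear speed of hub_b above 0.4 m/s and contact force between hub_b and the fingers below 0.5 N) or (linear speed of hub_c above 0.4 m/s and contact force between hub_c and the fingers below 0.5 N)).
It also fails if it takes over 67 s, if anything falls off the work surface, if the arm or the gripper's body presses on something with over 40 N, if the wrist force passes 120 N, or if a joint passes its speed limit or range.

## Robot

A 6-joint arm with a two-finger parallel gripper is mounted at the origin on the work surface. World frame = base frame: x ahead of the robot, y to its left, z up, the work surface at z = 0. Lengths are in m, angles in rad, forces in N, time in s.
With the tool pointing down it reaches from about 0.225 to 0.875 m from the base axis. Payload 3.4 kg.
Tool frame: the origin (TCP) lies midway between the tips of the shut fingers; the grasp point (between the pads) lies 19 mm behind it (pinch_z is the distance from the TCP to the grasp point, in m); z points along the fingers, y is the line along which they close (so a half turn about z gives the same grasp; the last joint's range is limited). The gripper opens to 85 mm and grips with 20 to 120 N. Pads are 22 mm wide; open, the fingers measure 114 mm over their backs; the gripper's body (76 mm by 85 mm) begins 54 mm behind the grasp point. The pads swing forward as they close: fully open they stand 13 mm farther back than shut.
Start: joints at [-1.456, 0.276, 1.505, -0, 1.361, -0.121], TCP at [0.134, -0.559, 0.231] pointing down, gripper open.
Joint ranges: [-2.89, 2.89], [-0.75, 2.08], [0.22, 2.7], [-1.18, 4.32], [0.11, 2.71], [-2.7, 2.7]. Speed limits (rad/s): [2.57, 2.57, 3.14, 3.14, 3.14, 3.14].

## Interface

Orientations are given as a unit quaternion [w, x, y, z].
In Python, from rig import get_state, get_image, sign_off, pinch_z gives the robot as it stands.
- The arm moves only by the tool send_rows, never from a script. Its argument "steps" is one flat list of numbers, 5 for each row, row after row: the gripper's target within -1 to 1 (fully open at 1, half-way at 0, shut at -1), then the shift along the tool's x, y, z in cm, then the turn about the tool's z in degrees. In form: [gripper, x, y, z, roll, gripper, x, y, z, roll, ...]. A call has 1 to 12 rows; each row shifts and turns the commanded pose from where the row before left it, along the tool's axes as they then stand; what a row does not reach is not made up. A row lasts 1/10 s, in which the tool goes at most 50 mm and 8.59 degrees, less where a joint would pass 70% of its speed; a pose out of reach is approached as far as the arm can. A call is refused whole if a number of a shift passes 5 or a number of a turn 8.59, either way. A call with a gripper value outside its range is refused whole. The fingers move at their own pace and stop on an object; "newtons" is the grip in N (left out, the last holds). Time passes only in rows, so rows that do not move let the fingers close. It gives the time, the measured TCP pose, the force, the opening and the grip force at its end, in the units of the state.
- get_state(): the state, without advancing time (a new reading comes with each control period).
- get_image(name): name is "scene" or "side" or "wrist"; returns a dict with "color" (384x512x3 uint8, red, green, blue), "mtx" (3x3 intrinsics, pixels), "T" (4x4, takes a point from camera to world coordinates); the wrist camera has in their place "mount" (4x4, takes a point from camera to tool coordinates, whose origin is the TCP and whose axes are the flange's). Camera axes: x right, y down, z forward; pixel columns grow to the right and rows downward; lengths in m; the calibration is good to about 2 mm. A picture is of the moment at which its call begins: read the wrist's pose just before it. There is no depth.
- sign_off(): hands the job in; it is judged then, once.
The state is a dict: "clock": time; "qpos": joint angles; "qd": joint speeds; "effort": joint torques, N m; "position": TCP position; "ee_rot": TCP orientation; "contact_force": force on the tool from outside, world axes, zero at the start; "moment": the same for the moment, N m; "width": finger opening in m; "gripper_force": force on a finger pad.
Only numpy, scipy, OpenCV 4.12 (cv2) and the standard library are available. Lean on these libraries where they do the work, as an engineer would, in place of code of your own. Each camera call takes 0.05 s, during which the arm holds its last target. There are 200 camera calls.

## Working session

There is one attempt and no reset: what is moved stays moved. The work goes in short steps, Python scripts to look and compute and a tool call to move; the robot and the scene stay as the last step left them, time stands still between calls to the robot, and variables do not carry over. Pictures are saved under pics/ and viewed, at most 10 in all, crops included, and the job is handed in when it is done.

Besides the shell and the picture viewer there is one more tool, called after ">>>" as a command line: name --argument value ..., lists and objects as JSON in quotes. send_rows: Moves the arm, as the interface text tells. Its arguments: {"type":"object","properties":{"steps":{"type":"array"},"newtons":{"type":"number"}},"required":["steps"]}

```bash
mkdir -p pics
python3 - <<'E'
from rig import get_state,get_image,pinch_z
import cv2,numpy as np,pickle
s=get_state();print({k:np.round(v,3).tolist() for k,v in s.items()},pinch_z)
a=get_image("scene");b=get_image("side")
pickle.dump((a,b),open('im0.pkl','wb'))
for n,i in(('scene',a),('side',b)):
    cv2.imwrite(f'pics/{n}0.png',i['color'][:,:,::-1]);print(n,np.round(i['T'],3).tolist(),np.round(i['mtx'],1).tolist())
E
```

```text
{'clock': 0.0, 'qpos': [-1.456, 0.277, 1.506, -0.0, 1.361, -0.121], 'qd': [-0.002, 0.001, -0.001, 0.0, 0.001, 0.0], 'effort': [0.0, -41.677, -24.581, 0.0, 0.011, -0.0], 'position': [0.134, -0.559, 0.23], 'ee_rot': [-0.001, 0.993, 0.118, -0.0], 'contact_force': [-1.012, -0.501, 0.041], 'moment': [-0.023, 0.046, -0.015], 'gripper_force': 0.0, 'width': 0.086} 0.0187
scene [[-0.632, 0.641, -0.436, 1.072], [0.775, 0.512, -0.37, 0.394], [-0.014, -0.571, -0.821, 0.968], [0.0, 0.0, 0.0, 1.0]] [[377.9, 0.0, 257.5], [0.0, 377.9, 192.3], [0.0, 0.0, 1.0]]
side [[-0.987, -0.128, 0.1, 0.486], [-0.163, 0.744, -0.648, 0.526], [0.009, -0.656, -0.755, 0.684], [0.0, 0.0, 0.0, 1.0]] [[359.5, 0.0, 250.3], [0.0, 359.5, 194.4], [0.0, 0.0, 1.0]]
```

View pics/scene0.png

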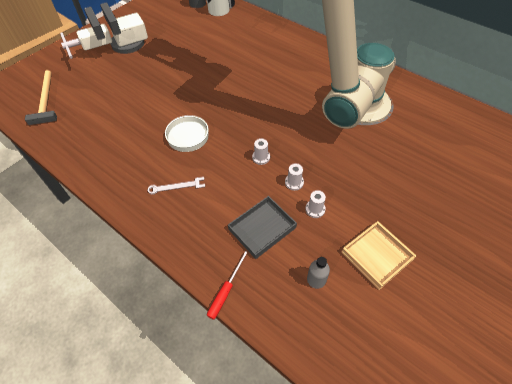

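View pics/side0.png

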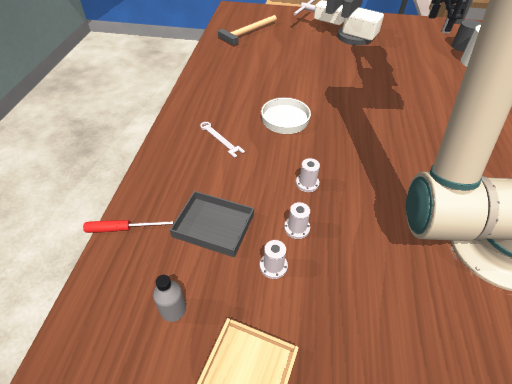

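The scene view shows the pan at about (187,133), the tray at (263,227), the crate at (379,254), and hubs at (261,150), (295,176) and (317,203). The wrench is at (177,186) and the bottle at (318,273). The side view shows the hubs at (309,174), (298,220) and (274,258), the tray at (213,223) and the pan at (286,115).

```bash
cat > h.py <<'E'
import numpy as np,cv2
def ray(im,px,z):
    d=im['T'][:3,:3]@np.linalg.solve(im['mtx'],[px[0],px[1],1.]);o=im['T'][:3,3]
    return (o+d*(z-o[2])/d[2])
def blob(mask,seed,r=4):
    n,l,st,c=cv2.connectedComponentsWithStats(mask.astype(np.uint8))
    w=l[seed[1]-r:seed[1]+r+1,seed[0]-r:seed[0]+r+1];k=np.bincount(w[w>0]).argmax()
    return (l==k),c[k],st[k]
E
python3 - <<'E'
import pickle;from h import *
a,b=pickle.load(open('im0.pkl','rb'))
def hsv(i):return [x.astype(int) for x in cv2.split(cv2.cvtColor(i['color'],cv2.COLOR_RGB2HSV))]
for n,im,hubs,tray,crate,pan,extra in(('scene',a,[(261,155),(295,182),(317,208)],(263,227),(379,254),(187,133),[('bottle',(318,275))]),
   ('side',b,[(309,178),(298,224),(274,262)],(213,223),(250,355),(286,118),[('bottle',(172,305))])):
    H,S,V=hsv(im)
    for p in hubs:
        m,c,st=blob((S<90)&(V>90),p);print(n,'hub',c.round(1),st,ray(im,c,.03).round(3))
    m,c,st=blob((S<90)&(V>90),pan)
    hull=cv2.convexHull(np.argwhere(m)[:,::-1].astype(np.int32));e=cv2.fitEllipse(hull);print('pan',st,e[0],ray(im,e[0],.02).round(3))
    m,c,st=blob((V<95)&(S<110),tray)
    r=cv2.minAreaRect(np.argwhere(m)[:,::-1].astype(np.float32));
    P=np.array([ray(im,q,.02)[:2] for q in np.argwhere(m)[:,::-1]],np.float32);print('tray',st,cv2.minAreaRect(P))
    m,c,st=blob((H>12)&(H<30)&(V>150)&(S<170),crate)
    P=np.array([ray(im,q,.02)[:2] for q in np.argwhere(m)[:,::-1]],np.float32);print('crate',st,cv2.minAreaRect(P))
    m,c,st=blob((S<90)&(V<170),extra[0][1]);print('bottle',st,ray(im,c,.05).round(3))
E
```

```text
scene hub [260.6 151.6] [252 138  18  27 374] [ 0.442 -0.123  0.03 ]
scene hub [294.4 177. ] [285 163  19  28 402] [0.458 0.024 0.03 ]
scene hub [315.9 204.1] [305 190  21  28 439] [0.5   0.133 0.03 ]
pan [ 165  115   44   37 1291] (186.6939239501953, 132.82810974121094) [ 0.528 -0.382  0.02 ]Traceback (most recent call last):
  File "<stdin>", line 11, in <module>
  File "h.py", line 7, in blob
    w=l[seed[1]-r:seed[1]+r+1,seed[0]-r:seed[0]+r+1];k=np.bincount(w[w>0]).argmax()
                                                       ~~~~~~~~~~~~~~~~~~~~~~~~~~^^
ValueError: attempt to get argmax of an empty sequence
```

Run:
```python
import pickle;from h import *
a,b=pickle.load(open('im0.pkl','rb'))
def hsv(i):return [x.astype(int) for x in cv2.split(cv2.cvtColor(i['color'],cv2.COLOR_RGB2HSV))]
for n,im,hubs,tray,crate,pan,extra in(('scene',a,[(261,155),(295,182),(317,208)],(263,227),(379,254),(187,133),(318,275)),
   ('side',b,[(309,178),(298,224),(274,262)],(213,223),(250,355),(286,118),(172,305))):
    H,S,V=hsv(im);g=im['color'].astype(int)
    print(n,g[tray[1],tray[0]],g[crate[1],crate[0]],g[extra[1],extra[0]],g[300,200])
    def rect(nm,m,seed):
        try:
            m,c,st=blob(m,seed)
            P=np.array([ray(im,q,.024)[:2] for q in np.argwhere(m)[:,::-1]],np.float32);print(nm,st,np.round(np.hstack(cv2.minAreaRect(P)),3))
        except ValueError:print(nm,'none')
    for p in hubs:
        m,c,st=blob((S<90)&(V>90),p);print('hub',c.round(1),ray(im,c,.03).round(3))
    rect('pan',(S<90)&(V>90),pan)
    rect('tray',g[...,0]-g[...,2]<15,tray)
    rect('crate',(g[...,0]>150)&(g[...,1]>110)&(S>50),crate)
    rect('bottle',(g[...,0]-g[...,2]<15),extra)
```

```text
scene [113 112 109] [251 235 164] [143 135 129] [140  81  51]
hub [260.6 151.6] [ 0.442 -0.123  0.03 ]
hub [294.4 177. ] [0.458 0.024 0.03 ]
hub [315.9 204.1] [0.5   0.133 0.03 ]
pan [ 165  115   44   37 1291] [ 0.529 -0.381  0.169  0.151 38.483]
tray [ 228  196   69   62 2253] [6.5300e-01 5.2000e-02 1.3300e-01 1.6100e-01 7.9226e+01]
crate [ 342  221   74   69 2555] [ 0.521  0.352  0.144  0.152 77.028]
bottle [307 257  22  31 489] [ 0.669  0.256  0.088  0.051 17.852]
side [117 116 116] [254 244 190] [134 129 127] [144  87  60]
hub [308.3 175.4] [ 0.439 -0.124  0.03 ]
hub [297.7 220.9] [0.454 0.024 0.03 ]
hub [273.6 259.7] [0.496 0.134 0.03 ]
pan [ 261   97   50   37 1487] [ 0.521 -0.377  0.15   0.179  9.977]
tray [ 129  191  125   66 3513] [6.9300e-01 4.6000e-02 1.4300e-01 2.5600e-01 8.0691e+01]
crate [ 197  318  102   66 4539] [ 0.513  0.342  0.121  0.142 77.501]
bottle [ 154  275   32   46 1061] [ 0.689  0.246  0.053  0.101 39.547]
```

>>> send_rows --newtons 70 --steps '[1,0,0,0,7,1,0,0,0,6.5,1,3,-4,0,0,1,3,-4,0,0,1,3,-4,0,0,1,3,-4,0,0,1,3,-4,0,0,1,3,-4,0,0,1,3,-4,0,0,1,3,-4,0,0,1,3,-4,0,0,1,0,0,0,0]'

```text
clock: 1.3
position: [0.4069, -0.1937, 0.2311]
ee_rot: [-0.002, 1.0, 0.004, 0.001]
contact_force: [-0.4, -0.7, -0.8]
width: 0.085
gripper_force: 0.0
```

>>> send_rows --steps '[1,1.7,-3.5,0,0,1,1.7,-3.5,0,0,1,0,0,4,0,1,0,0,4,0,1,0,0,4,0,1,0,0,3,0,1,0,0,0,0]'

```text
clock: 2.0
position: [0.4345, -0.1282, 0.0777]
ee_rot: [-0.002, 1.0, -0.0, -0.005]
contact_force: [-0.0, 0.9, 0.7]
width: 0.0853
gripper_force: 0.0
```

Run:
```python
from rig import *
import cv2
i=get_image("wrist");cv2.imwrite('pics/w1.png',i['color'][:,:,::-1]);print(i['mount'].round(3).tolist(),i['mtx'].tolist(),get_state()['position'])
```

```text
[[0.001, -0.96, -0.279, 0.071], [1.0, 0.001, 0.0, 0.001], [0.0, -0.279, 0.96, -0.142], [0.0, 0.0, 0.0, 1.0]] [[337.74228663009274, 0.0, 254.82589760976012], [0.0, 337.74228663009274, 190.12766201057156], [0.0, 0.0, 1.0]] [ 0.43645888 -0.1290069   0.07987006]
```

View pics/w1.png

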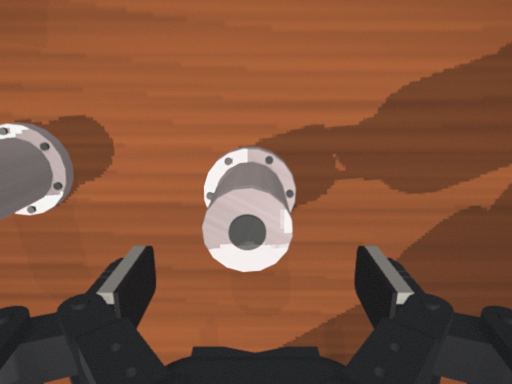

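The hub top is at about (247,232) between the open pads. That ray lands at world (0.442, -0.126), so 5 mm ahead of the tool and 3 mm to the left. It agrees with the first measurement.

>>> send_rows --steps '[1,0.5,-0.3,2.4,0,1,0,0,2.4,0,1,0,0,0,0,-1,0,0,0,0,-1,0,0,0,0,-1,0,0,0,0,-1,0,0,0,0,-1,0,0,0,0,-1,0,0,0,0]'

```text
clock: 2.95
position: [0.4442, -0.1256, 0.0353]
ee_rot: [-0.0, 1.0, -0.001, 0.001]
contact_force: [0.5, 4.9, 8.6]
width: 0.0428
gripper_force: 70.4
```

>>> send_rows --steps '[-1,0,0,-1,0,-1,0,0,-1.5,0,-1,0,0,-2,0,-1,0,0,-2,0,-1,0,0,-1.5,0,-1,0,0,0,0,-1,0,0,0,0,-1,0,0,0,0,-1,0,0,0,0]'

```text
clock: 3.85
position: [0.4423, -0.1257, 0.1122]
ee_rot: [-0.0, 1.0, 0.0, -0.001]
contact_force: [0.4, 0.1, -8.3]
width: 0.0424
gripper_force: 72.7
```

```bash
python3 -c "
from rig import *
for i in range(5):
    get_image('wrist');s=get_state();print(s['contact_force'].round(2),s['position'].round(4),s['effort'].round(2))"
```

```text
[ 0.25  0.2  -8.81] [ 0.4425 -0.1258  0.1123] [ 1.000e-02 -3.691e+01 -2.257e+01 -1.000e-02  6.000e-02 -0.000e+00]
[ 0.51 -0.28 -8.06] [ 0.4427 -0.1259  0.1125] [ 1.000e-02 -3.684e+01 -2.254e+01 -1.000e-02  6.000e-02 -0.000e+00]
[ 0.14 -0.11 -8.29] [ 0.4429 -0.1259  0.1127] [ 0.000e+00 -3.679e+01 -2.254e+01 -1.000e-02  5.000e-02 -0.000e+00]
[-0.38  0.06 -7.89] [ 0.443  -0.126   0.1128] [ 0.000e+00 -3.675e+01 -2.256e+01 -1.000e-02  5.000e-02 -0.000e+00]
[ 0.73 -0.14 -7.7 ] [ 0.4431 -0.126   0.1129] [ 0.000e+00 -3.673e+01 -2.257e+01 -1.000e-02  4.000e-02 -0.000e+00]
```

8.1 N means about 0.83 kg, so this hub is the solid one and goes in the tray.

>>> send_rows --steps '[-1,0,0,-2,0,-1,1.6,-1.2,-1,0,-1,2.5,-2.2,0,0,-1,3,-2.6,0,0,-1,3,-2.6,0,0,-1,3,-2.6,0,0,-1,3,-2.6,0,0,-1,2.5,-2.2,0,0,-1,2,-1.6,0,0,-1,0,0,0,0,-1,0,0,0,0]'

```text
clock: 5.2
position: [0.6489, 0.0504, 0.142]
ee_rot: [0.0, 1.0, 0.001, -0.001]
contact_force: [-0.0, 0.1, -8.0]
width: 0.0429
gripper_force: 75.2
```

Run:
```python
from rig import *
import cv2,numpy as np
a=get_image("wrist");b=get_image("scene");print(get_state()['position'])
cv2.imwrite('pics/w2.png',np.hstack([cv2.resize(a['color'],(400,300)),b['color'][100:325,200:425].repeat(1,0)[:300] if 0 else cv2.resize(b['color'][90:315,150:450],(400,300))])[:,:,::-1])
```

```text
[0.64817425 0.04959558 0.14242184]
```

View pics/w2.png

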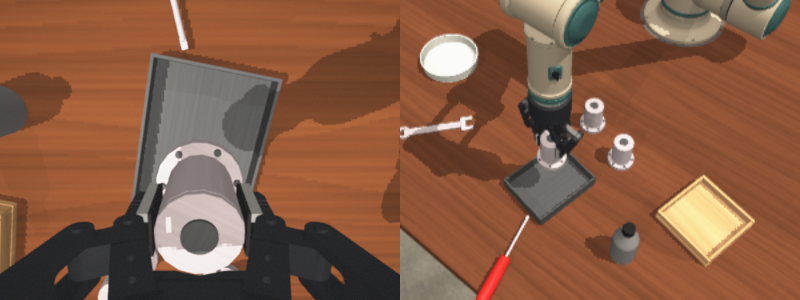

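The wrist view shows the tray's far rim corners at about (150,55) and (279,85). They put the tray centre at about (0.645, 0.050), so the hub is centred over it. The scene view agrees.

>>> send_rows --steps '[-1,-0.2,0,1.5,0,-1,0,0,2.5,0,-1,0,0,2,0,-1,0,0,2,0,-1,0,0,1.2,0,-1,0,0,0.5,0,-1,0,0,0.2,0,-1,0,0,0,0,-1,0,0,0,0,-1,0,0,0,0]'

```text
clock: 6.3
position: [0.6479, 0.05, 0.0453]
ee_rot: [0.0, 1.0, 0.0, 0.001]
contact_force: [-0.3, -0.3, -7.8]
width: 0.0429
gripper_force: 75.1
```

>>> send_rows --steps '[-1,0,0,0.3,0,-1,0,0,0.2,0,-1,0,0,0.1,0,-1,0,0,0.1,0,-1,0,0,0,0,-1,0,0,0,0]'

```text
clock: 6.9
position: [0.647, 0.05, 0.0383]
ee_rot: [0.0, 1.0, 0.0, -0.0]
contact_force: [-4.3, 0.2, 4.2]
width: 0.0425
gripper_force: 76.2
```

>>> send_rows --steps '[0.5,0,0,0,0,0.5,0,0,0,0,0.5,0,0,0,0,0.5,0,0,0,0,0.5,0,0,-2,0,0.7,0,0,-4,0,1,0,0,-4,0,1,0,0,-4,0,1,0,0,0,0]'

```text
clock: 7.8
position: [0.6514, 0.0499, 0.1843]
ee_rot: [0.0, 1.0, 0.0, 0.007]
contact_force: [1.0, -1.3, -0.0]
width: 0.0853
gripper_force: 0.0
```

>>> send_rows --steps '[1,-4,0.6,0,0,1,-4,0.5,0,0,1,-4,0.5,0,0,1,-4,0.5,0,0,1,-3,0.5,0,0,1,0,0,4,0,1,0,0,4,0,1,0,0,2.5,0,1,0,0,0,0,1,0,0,0,0]'

```text
clock: 8.8
position: [0.4574, 0.0239, 0.0723]
ee_rot: [0.0, 1.0, 0.0, -0.0]
contact_force: [0.6, -0.5, -0.4]
width: 0.0854
gripper_force: 0.0
```

```bash
cat > w.py <<'E'
from rig import *;from h import *
from scipy.spatial.transform import Rotation as R
s=get_state();i=get_image("wrist")
q=s['ee_rot'];T=np.eye(4);T[:3,:3]=R.from_quat([q[1],q[2],q[3],q[0]]).as_matrix();T[:3,3]=s['position']
i['T']=T@i['mount'];H,S,V=cv2.split(cv2.cvtColor(i['color'],cv2.COLOR_RGB2HSV))
p=(np.linalg.inv(i['T'])@[*(s['position'][:2]),.07,1])[:3];p=i['mtx']@(p/p[2])
m,c,st=blob((S<80)&(V>110),(int(p[0]),int(p[1])),25)
# lowest part of blob = top disc; width 44 mm circle
ys,xs=np.nonzero(m);yb=ys.max()
D=next(.044*337.7/d for d in [ (np.linalg.inv(i['T'])@[*(s['position'][:2]),.07,1])[2]])
cen=((xs[ys>yb-D].min()+xs[ys>yb-D].max())/2,yb-D/2)
print(s['position'].round(4),st,cen,ray(i,cen,.07).round(4))
E
python3 w.py
```

```text
[0.4574 0.0239 0.0723] [ 210  161   94  131 9479] (np.float64(256.5), np.float64(244.08577509445786)) [0.4598 0.022  0.07  ]
```

Within about 3 mm, so I'll descend 4 cm and grasp.

>>> send_rows --steps '[1,0.1,0.1,2,0,1,0,0,2,0,1,0,0,0,0,-1,0,0,0,0,-1,0,0,0,0,-1,0,0,0,0,-1,0,0,0,0,-1,0,0,0,0,-1,0,0,0,0]'

```text
clock: 9.75
position: [0.4594, 0.023, 0.0337]
ee_rot: [0.0, 1.0, 0.0, 0.001]
contact_force: [-0.4, 1.5, 5.1]
width: 0.0421
gripper_force: 70.4
```

>>> send_rows --steps '[-1,0,0,-1,0,-1,0,0,-1.5,0,-1,0,0,-2,0,-1,0,0,-2,0,-1,0,0,-2,0,-1,0,0,-1.5,0,-1,0,0,0,0,-1,0,0,0,0,-1,0,0,0,0,-1,0,0,0,0]'

```text
clock: 10.75
position: [0.4574, 0.023, 0.1314]
ee_rot: [-0.0, 1.0, 0.0, -0.001]
contact_force: [-0.3, 0.5, -0.9]
width: 0.0423
gripper_force: 71.0
```

```bash
python3 -c "
from rig import *
for i in range(4):
    get_image('wrist');s=get_state();print(s['contact_force'].round(2),s['position'].round(4))"
```

```text
[-0.4   0.45 -1.86] [0.4576 0.023  0.1314]
[-0.26  0.25 -1.77] [0.4577 0.023  0.1315]
[-0.2   0.68 -1.23] [0.4579 0.0229 0.1317]
[ 0.1  -0.08 -1.92] [0.458  0.0229 0.1318]
```

About 1.7 N, so this is the empty shell and goes in the pan.

>>> send_rows --steps '[-1,0.3,2,-1,0,-1,0.6,3,0,0,-1,0.7,4,0,0,-1,0.7,4.5,0,0,-1,0.8,4.5,0,0,-1,0.8,4.5,0,0,-1,0.7,4.5,0,0,-1,0.6,4.5,0,0,-1,0.6,4,0,0,-1,0.5,3,0,0,-1,0.3,1.7,0,0,-1,0,0,0,0]'

```text
clock: 12.15
position: [0.5245, -0.3811, 0.1415]
ee_rot: [0.0, 1.0, -0.001, -0.0]
contact_force: [-0.2, 0.4, -2.4]
width: 0.0422
gripper_force: 71.3
```

Run:
```python
from rig import *
import cv2,numpy as np
a=get_image("wrist");b=get_image("scene");print(get_state()['position'])
cv2.imwrite('pics/w3.png',np.hstack([cv2.resize(a['color'],(400,300)),cv2.resize(b['color'][60:285,120:420],(400,300))])[:,:,::-1])
```

```text
[ 0.52384317 -0.37761922  0.14172871]
```

View pics/w3.png

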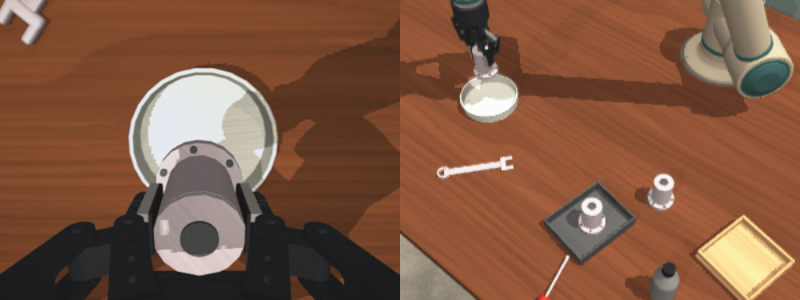

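The pan's rim spans columns 130–277 with its top at row 67 in the wrist half, so its centre is at about (0.524, -0.382). The hub is over it. The scene half also shows the solid hub upright in the tray at (592,212).

>>> send_rows --steps '[-1,0,0.3,1.5,0,-1,0,0,2.5,0,-1,0,0,2,0,-1,0,0,2,0,-1,0,0,1.2,0,-1,0,0,0.5,0,-1,0,0,0,0,-1,0,0,0,0,-1,0,0,0.2,0,-1,0,0,0,0]'

```text
clock: 13.25
position: [0.5245, -0.3823, 0.0439]
ee_rot: [0.0, 1.0, 0.0, 0.0]
contact_force: [-0.1, -0.6, -1.5]
width: 0.0423
gripper_force: 71.4
```

>>> send_rows --steps '[-1,0,0,0.2,0,-1,0,0,0.2,0,-1,0,0,0.1,0,-1,0,0,0.1,0,-1,0,0,0,0,-1,0,0,0,0]'

```text
clock: 13.85
position: [0.5241, -0.382, 0.0378]
ee_rot: [0.0, 1.0, 0.0, -0.0]
contact_force: [-2.3, 1.6, 4.0]
width: 0.0424
gripper_force: 71.8
```

>>> send_rows --steps '[0.5,0,0,0,0,0.5,0,0,0,0,0.5,0,0,0,0,0.5,0,0,0,0,0.5,0,0,-2,0,0.7,0,0,-4,0,1,0,0,-4,0,1,0,0,-4,0,1,0,-3,0,0,1,0,-4.5,0,0]'

```text
clock: 14.85
position: [0.5254, -0.3092, 0.179]
ee_rot: [0.002, 1.0, -0.001, 0.002]
contact_force: [-0.3, 0.6, -0.4]
width: 0.0853
gripper_force: 0.0
```

>>> send_rows --steps '[1,0,-4.5,0,0,1,0,-4.5,0,0,1,0,-4.5,0,0,1,0,-4.5,0,0,1,0,-4.5,0,0,1,0,-4.5,0,0,1,-0.6,-4.5,0,0,1,-0.6,-4.5,0,0,1,-0.6,-4.5,0,0,1,-0.6,-3.5,0,0,1,0,0,0,0]'

```text
clock: 15.95
position: [0.4991, 0.1369, 0.1773]
ee_rot: [-0.001, 1.0, 0.003, -0.0]
contact_force: [-0.1, -0.2, 0.1]
width: 0.085
gripper_force: 0.0
```

>>> send_rows --steps '[1,0,0.2,4,0,1,0,0,4,0,1,0,0,2,0,1,0,0,0,0,1,0,0,0,0]'

```text
clock: 16.45
position: [0.5008, 0.1304, 0.0776]
ee_rot: [0.0, 1.0, -0.0, 0.0]
contact_force: [-0.0, -0.3, -0.2]
width: 0.0855
gripper_force: 0.0
```

```bash
python3 w.py
```

```text
[0.5008 0.1304 0.0776] [ 208  162   91  127 9171] (np.float64(253.0), np.float64(242.5338245683528)) [0.5015 0.1301 0.07  ]
```

>>> send_rows --steps '[1,0.1,0,2.4,0,1,0,0,2.2,0,1,0,0,0,0,-1,0,0,0,0,-1,0,0,0,0,-1,0,0,0,0,-1,0,0,0,0,-1,0,0,0,0,-1,0,0,0,0]'

```text
clock: 17.4
position: [0.5025, 0.1314, 0.0331]
ee_rot: [-0.0, 1.0, 0.0, 0.002]
contact_force: [-1.1, 0.8, 5.9]
width: 0.0425
gripper_force: 70.5
```

>>> send_rows --steps '[-1,0,0,-1,0,-1,0,0,-1.5,0,-1,0,0,-2,0,-1,0,0,-2,0,-1,0,0,-2,0,-1,0,0,-1.5,0,-1,0,0,0,0,-1,0,0,0,0,-1,0,0,0,0,-1,0,0,0,0]'

```text
clock: 18.4
position: [0.5003, 0.1308, 0.1301]
ee_rot: [0.0, 1.0, 0.0, -0.001]
contact_force: [-0.3, 0.2, -5.6]
width: 0.0428
gripper_force: 71.9
```

```bash
python3 -c "
from rig import *
for i in range(4):
    get_image('wrist');s=get_state();print(s['contact_force'].round(2),s['position'].round(4))"
```

```text
[-0.43  0.89 -5.19] [0.5005 0.1308 0.1303]
[ 0.04  0.28 -4.77] [0.5007 0.1309 0.1304]
[ 0.67  0.09 -4.94] [0.5008 0.1309 0.1306]
[-0.05 -0.93 -4.77] [0.501  0.1309 0.1308]
```

About 4.9 N, so this is the cored hub and goes in the crate.

>>> send_rows --steps '[-1,0.2,-2,-1,0,-1,0.2,-3.5,0,0,-1,0.3,-4,0,0,-1,0.3,-4.5,0,0,-1,0.3,-4,0,0,-1,0.3,-4,0,0,-1,0,0,0,0,-1,0,0,0,0]'

```text
clock: 19.4
position: [0.5167, 0.3517, 0.1404]
ee_rot: [0.001, 1.0, 0.001, -0.001]
contact_force: [0.1, -1.5, -4.9]
width: 0.0431
gripper_force: 74.0
```

Run:
```python
from rig import *
import cv2,numpy as np
a=get_image("wrist");b=get_image("scene");print(get_state()['position'])
cv2.imwrite('pics/w4.png',np.hstack([cv2.resize(a['color'],(400,300)),cv2.resize(b['color'][100:325,150:450],(400,300))])[:,:,::-1])
```

```text
[0.51668468 0.35003612 0.14062778]
```

View pics/w4.png

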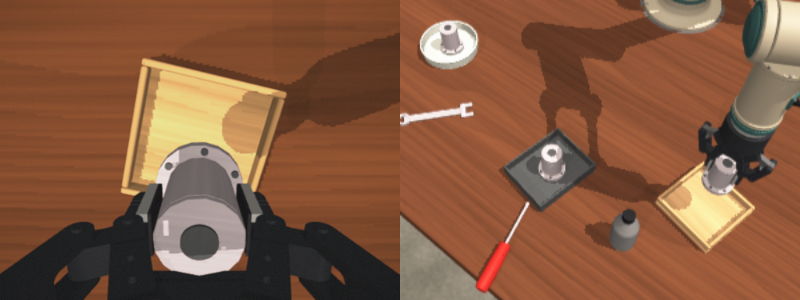

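The crate's far corners at (144,58) and (286,94) put its centre at (0.516, 0.350), directly under the hub. The other two hubs stand upright in the pan and the tray.

>>> send_rows --steps '[-1,0,0,1.5,0,-1,0,0,2.5,0,-1,0,0,2,0,-1,0,0,2,0,-1,0,0,1,0,-1,0,0,0.4,0,-1,0,0,0,0,-1,0,0,0,0,-1,0,0,0.2,0,-1,0,0,0,0]'

```text
clock: 20.5
position: [0.5174, 0.3511, 0.0458]
ee_rot: [-0.0, 1.0, 0.0, 0.0]
contact_force: [0.5, -0.0, -5.0]
width: 0.0427
gripper_force: 73.9
```

>>> send_rows --steps '[-1,0,0,0.2,0,-1,0,0,0.1,0,-1,0,0,0.1,0,-1,0,0,0,0,-1,0,0,0,0]'

```text
clock: 21.0
position: [0.5171, 0.351, 0.0412]
ee_rot: [0.0, 1.0, 0.0, -0.0]
contact_force: [1.0, -0.3, -4.6]
width: 0.0429
gripper_force: 73.9
```

>>> send_rows --steps '[-1,0,0,0.1,0,-1,0,0,0.1,0,-1,0,0,0,0,-1,0,0,0,0]'

```text
clock: 21.4
position: [0.5173, 0.3511, 0.0401]
ee_rot: [-0.0, 1.0, 0.0, 0.0]
contact_force: [-3.0, -0.2, 3.9]
width: 0.0431
gripper_force: 74.7
```

In contact with the crate floor, so I'll release and retreat.

>>> send_rows --steps '[0.5,0,0,0,0,0.5,0,0,0,0,0.5,0,0,0,0,0.5,0,0,0,0,0.5,0,0,-2,0,0.7,0,0,-4,0,1,0,0,-4,0,1,0,0,-4,0,1,-3,0,-1,0,1,-3,0,0,0,1,0,0,0,0,1,0,0,0,0]'

```text
clock: 22.6
position: [0.457, 0.351, 0.1896]
ee_rot: [-0.0, 1.0, 0.0, 0.001]
contact_force: [1.0, -0.1, 0.8]
width: 0.0853
gripper_force: 0.0
```

Run:
```python
from rig import *
import cv2,numpy as np
b=get_image("scene");print(get_state()['contact_force'])
cv2.imwrite('pics/f.png',cv2.resize(b['color'][90:315,130:430],(800,600))[:,:,::-1])
```

```text
[ 0.15955314  0.18906258 -0.80704717]
```

View pics/f.png

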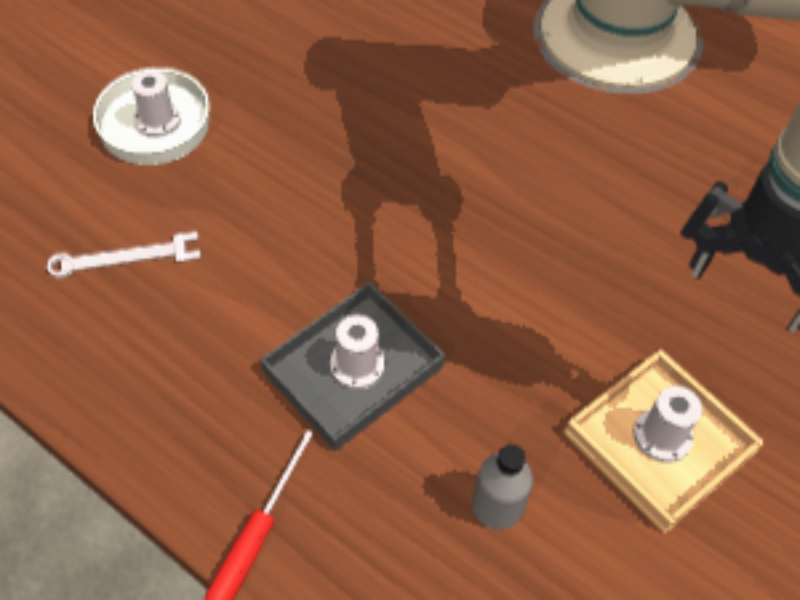

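All three hubs stand upright near their containers' centres: pan (155,105), tray (357,352) and crate (668,425). The gripper is clear, and the wrench and bottle look untouched.

```bash
python3 -c "
from rig import *
print(sign_off())"
```

```text
the job is handed in; nothing more can be done
None
```

I weighed and placed all three hubs and handed the job in at about 23 s: the solid hub (about 0.83 kg) is in the tray, the cored one (0.50 kg) in the crate and the shell (0.17 kg) in the pan; in the final picture all stand upright and released, with the wrench and bottle apparently unmoved, but sign-off returned no verdict.

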